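Set the plate gap of a demonstration capacitor with its knurled wheel

ROBOT

A 6-joint arm with a two-finger parallel gripper is mounted at the origin on the work surface. World frame = base frame: x ahead of the robot, y to its left, z up, the work surface at z = 0. Lengths are in m, angles in rad, forces in N, time in s.
With the tool pointing down it reaches from about 0.375 to 0.975 m from the base axis. Payload 3.8 kg.
Tool frame: the origin (TCP) lies at the very end of the fingers, on their centre line; the grasp point (between the pads) lies bot.grasp_offset behind it (bot.grasp_offset is the distance from the TCP to the grasp point, in m); y points along the fingers, x is the direction in which the jaws open and shut, and the axes are right-handed (so a half turn about y gives the same grasp; the last joint's range is limited). The gripper opens to 85 mm and grips with 20 to 120 N. Pads are 22 mm wide; open, the fingers measure 114 mm over their backs; the gripper's body (76 mm by 85 mm) begins 54 mm behind the grasp point. The pads swing forward as they close: fully open they stand 13 mm farther back than shut.
Start: joints at [-1.282, 0.264, 1.604, -0, 1.274, -0.037], TCP at [0.216, -0.639, 0.231] pointing down, gripper open.
Joint ranges: [-2.63, 2.63], [-0.94, 2.18], [0.31, 2.57], [-1.31, 4.45], [0, 2.66], [-2.55, 2.55]. Speed limits (rad/s): [2.57, 2.57, 3.14, 3.14, 3.14, 3.14].

INTERFACE

Orientations are given as a rotation vector (axis times angle).
In Python, from workcell import sensors, read_camera, job, bot gives the robot as it stands.
- The arm moves only by the tool arm_command, never from a script. Its argument "deltas" is a list of rows, each a list of 4 numbers: the shift along the tool's x, y, z in m, then the turn about the tool's y in rad. A call has 1 to 20 rows; each row shifts and turns the commanded pose from where the row before left it, along the tool's axes as they then stand; what a row does not reach is not made up. A row lasts 1/8 s, in which the tool goes at most 62.5 mm and 10.7 degrees, less where a joint would pass 70% of its speed; a pose out of reach is approached as far as the arm can. A call is refused whole if a number of a shift passes 0.0625 or a number of a turn 0.188, either way. A call with a gripper value outside its range is refused whole. "fingers" is the finger opening in m, from 0 to 0.0854, set as the call begins (left out, the last holds). The fingers move at their own pace and stop on an object; "newtons" is the grip in N (left out, the last holds). Time passes only in rows, so rows that do not move let the fingers close. It gives the time, the measured TCP pose, the force and the opening at its end, in the units of the state.
- sensors.read_state(): the state, without advancing time (a new reading comes with each control period).
- read_camera(name): name is "scene" or "top" or "wrist"; returns a dict with "color" (400x640x3 uint8, red, green, blue), "vfov" (degrees; the focal length in pixels is half the picture's height over the tangent of half this angle, whatever the lens; pixels are square), "cx", "cy" (the principal point, pixels), "R" (3x3) and "t" (3): a world point X has camera coordinates R X + t; the wrist camera has in their place "T_tool_cam" (4x4, takes a point from camera to tool coordinates, whose origin is the TCP and whose axes are the tool frame's). Camera axes: x right, y down, z forward; pixel columns grow to the right and rows downward; lengths in m; the calibration is good to about 2 mm. A picture is of the moment at which its call begins: read the wrist's pose just before it. There is no depth.
- job.finish_job(): hands the job in, once; it reports no verdict.
The state is a dict: "time": time; "q": joint angles; "joint_vel": joint speeds; "joint_torque": joint torques, N m; "tool_pos": TCP position; "tcp_rot": TCP orientation; "wrist_force": force on the tool from outside, world axes, zero at the start; "torque": the same for the moment, N m; "width": opening from 0.0 (shut) to 1.0 (fully open).
Only numpy, scipy, OpenCV 4.12 (cv2) and the standard library are available. Lean on these libraries where they do the work, as an engineer would, in place of code of your own. Each camera call takes 0.05 s, during which the arm holds its last target.

TASK

Close the gap between the two round plates of the apparatus until the carriage's pointer points into the notch of the steel gauge: roll the knurled wheel under a fingertip from above, stroke by stroke, then take the hand away. Do not pinch the wheel between the fingers, do not push the sliding carriage or its plate directly, and leave the other things on the bench where they stand.

Things in the scene. Friction and masses are not known exactly. Their poses are not given: they have to be found in the camera images.
- apparatus: Plate-gap apparatus, fixed to the bench. Black base 340 (x) x 140 (y) mm, top 30 mm above the bench. Origin: centre of the underside, on the bench. Its x axis runs lengthways from the wheel's end (wheel at x = -100 mm) to the fixed plate's end (upright aluminium disc, 90 mm diameter, at x = +130 mm, top 135 mm above the bench, on a grey foot); z up.
- axle (a point): Middle of the knurled wheel's axle, on the apparatus at x = -100, y = 0 mm and 47 mm above the bench. The axle runs along the apparatus's y axis.
- wheel: Knurled steel wheel, radius 35, 26 mm wide, upright between white cheeks (66 mm long, tops at 72 mm, outer faces 25 mm either side of its middle); its top is 82 mm above the bench. Origin on the axle. Rolling its top towards the plates (apparatus +x) slides the carriage that way, 10 mm per radian (2.9 mm per 10 mm of rim travel); rolling back opens the gap. Stays where left; about 1.5 N at the rim turns it.
- carriage: Sliding carriage that carries the moving plate (upright aluminium disc of 90 mm diameter, top 135 mm above the bench). Origin in the middle of its grey foot, at the height of the base's top; it slides along the apparatus's x axis, from x = 50 mm (gap fully open) to 110 mm, driven by the wheel only. Axes as the apparatus.
- pointer (a point): Tip of the carriage's small flat dark steel pointer (4 mm wide), which sticks out along the apparatus's -y from the carriage's foot, 12 mm behind the carriage's origin along x and 44 mm above the bench; it moves with the carriage.
- gauge: Steel gauge block, 36 mm long, 22 mm wide, 16 mm high, fixed on the base's top at its -y edge, with an 8 mm wide notch across its middle, open on top and towards the carriage. Origin: centre of its underside. Axes as the apparatus. The pointer's tip passes 3 mm short of it.
- notch (a point): Mouth of the gauge's notch: middle of its width, on the face towards the carriage, at the height of the gauge's top (46 mm above the bench). Axes as the apparatus: the pointer is in the notch when it has the same place along x. It starts 16 to 45 mm ahead of the pointer.
- beaker: Small glass beaker, 54 mm across, 70 mm high, loose. Origin: centre of its underside.
- weight: Brass 100 g weight with a knob, 38 mm across, 50 mm high, loose. Origin: centre of its underside.
- screwdriver: Screwdriver, 170 mm long, lying loose. Origin near its middle, on the bench; its x axis runs to its tip.
- chalk_box: Cardboard box 60 x 35 x 90 mm high, loose, upright. Origin: centre of its underside.
- bottle_a: Water bottle, 64 mm across, 205 mm high, loose, at the far right. Origin: centre of its underside.
- bottle_b: Water bottle, 64 mm across, 205 mm high, loose, at the far left. Origin: centre of its underside.
- splints: Bundle of wooden splints, 160 x 20 x 15 mm, loose. Origin: centre of its underside.

How it is judged:
By the outcome, as a careful person would: the job done as asked, in the order asked, and still so for the second after the job is handed in, with the robot touching nothing.
It also fails if it takes over 48 s, if anything falls off the work surface, if the arm or the gripper's body presses on something with over 40 N, if the wrist force passes 120 N, or if a joint passes its speed limit or range.

## Working session

There is one attempt and no reset: what is moved stays moved. The work goes in short steps, Python scripts to look and compute and a tool call to move; the robot and the scene stay as the last step left them, time stands still between calls to the robot, and variables do not carry over. Pictures are saved under pics/ and viewed, and the job is handed in when it is done.

Besides the shell and the picture viewer there is one more tool, called after "Call:" as name(argument=value, ...), one argument or row to a line, values as JSON. arm_command: Moves the arm, as the interface text tells. Its arguments: {"type":"object","properties":{"deltas":{"type":"array"},"fingers":{"type":"number"},"newtons":{"type":"number"}},"required":["deltas"]}

```bash
ls; mkdir -p pics
cat > h.py <<'E'
import numpy as np,cv2,pickle
from workcell import sensors, read_camera, job, bot
def snap(n,tag):
    s=sensors.read_state(); c=read_camera(n); c['state']=s
    cv2.imwrite(f'pics/{tag}.png',c['color'][:,:,::-1]); pickle.dump(c,open(f'pics/{tag}.pkl','wb')); return c
E
python3 - <<'E'
from h import *
for n in('scene','top'):
    c=snap(n,n+'0'); print(n,c['vfov'],c['cx'],c['cy'],c['R'],c['t'])
s=sensors.read_state();print(s,bot.grasp_offset)
E
```

```text
pics
scene 46.614140577290726 315.1476834842702 197.89249955404767 [[-0.4437762   0.89610057  0.00815165]
 [ 0.5895437   0.29878657 -0.75044308]
 [-0.67490807 -0.32822303 -0.66088482]] [ 0.19330302 -0.28990126  1.68401634]
top 49.221374673063835 322.82204537586796 202.79451376284595 [[-2.35734959e-02 -9.99721915e-01  6.19026853e-04]
 [-9.89984319e-01  2.32576604e-02 -1.39248447e-01]
 [ 1.39195327e-01 -3.89539957e-03 -9.90257283e-01]] [0.04610483 0.54900078 1.32709983]
{'time': 0.1, 'q': array([-1.28190298e+00,  2.64674920e-01,  1.60523081e+00,  1.39811378e-06,
        1.27370501e+00, -3.68999783e-02]), 'joint_vel': array([-5.89042853e-04, -2.26502866e-03, -2.53253994e-03, -4.59383309e-04,
       -1.13942648e-05, -1.04511688e-03]), 'joint_torque': array([-2.34090267e-04, -5.16708755e+01, -3.68590236e+01, -1.05743616e-04,
        6.29994800e-03, -1.39829302e-05]), 'tool_pos': array([ 0.21585219, -0.63886319,  0.23009206]), 'tcp_rot': array([-1.34462303,  0.96708164, -0.96444111]), 'wrist_force': array([ 0.47050215,  0.75855193, -0.73918595]), 'torque': array([-0.00854895, -0.01451248,  0.03180791]), 'width': 1.0020870845084513} 0.0187
```

View pics/scene0.png

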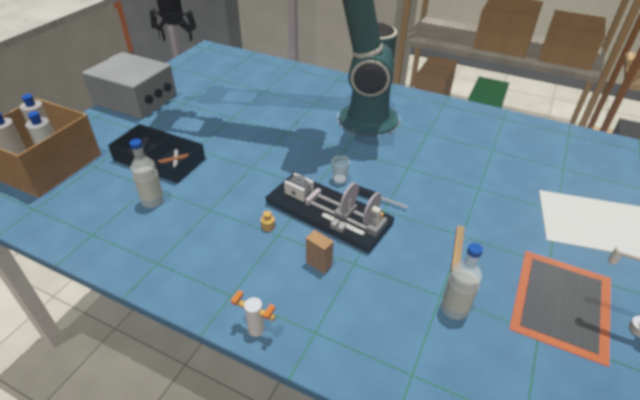

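View pics/top0.png

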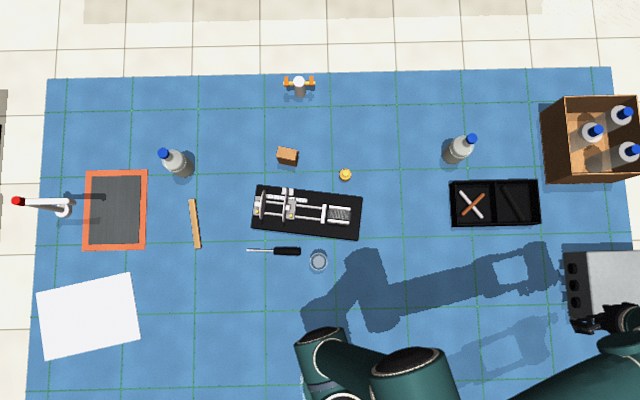

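Run:
```python
import cv2
im=cv2.imread('pics/top0.png')[170:255,235:375]
cv2.imwrite('pics/topz.png',cv2.resize(im,None,fx=5.6,fy=5.6,interpolation=cv2.INTER_CUBIC))
im=cv2.imread('pics/scene0.png')[160:260,250:410]
cv2.imwrite('pics/scz.png',cv2.resize(im,None,fx=5,fy=5,interpolation=cv2.INTER_CUBIC))
```

```text
(no output)
```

View pics/topz.png

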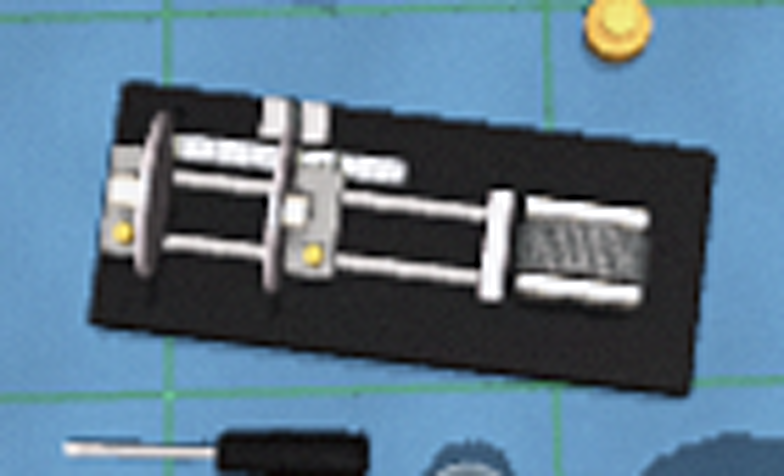

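View pics/scz.png

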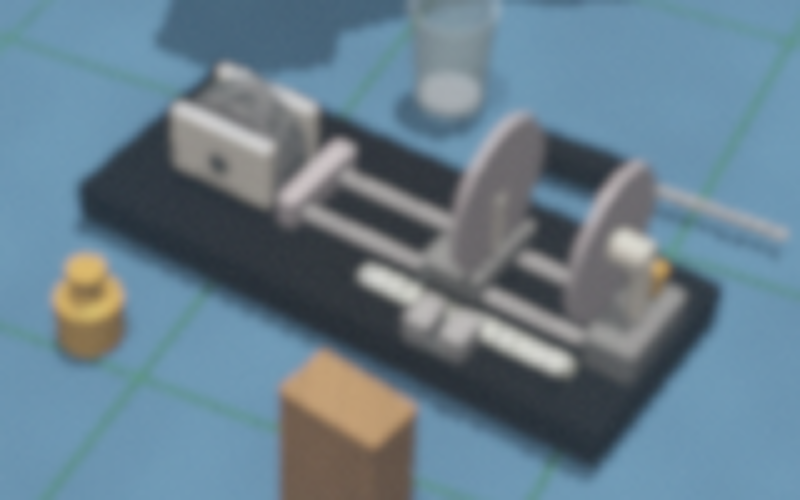

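```bash
cat >> h.py <<'E'
def ray(c,u,v):
    f=200/np.tan(np.radians(c['vfov']/2)); d=np.array([(u-c['cx'])/f,(v-c['cy'])/f,1.])
    if 'R' in c and c.get('R') is not None: R=np.array(c['R']);t=np.array(c['t']); return -R.T@t,R.T@d
    from scipy.spatial.transform import Rotation as Ro
    s=c['state'];Rt=Ro.from_rotvec(s['tcp_rot']).as_matrix();T=np.array(c['T_tool_cam'])
    return Rt@T[:3,3]+s['tool_pos'],Rt@T[:3,:3]@d
def onz(c,u,v,z):
    o,d=ray(c,u,v); return o+d*(z-o[2])/d[2]
def tri(*obs):
    A=np.zeros((3,3));b=np.zeros(3)
    for c,u,v in obs:
        o,d=ray(c,u,v);d=d/np.linalg.norm(d);P=np.eye(3)-np.outer(d,d);A+=P;b+=P@o
    X=np.linalg.solve(A,b); return X,[np.linalg.norm((np.eye(3)-np.outer(d/np.linalg.norm(d),d/np.linalg.norm(d)))@(X-o)) for o,d in (ray(*q) for q in obs)]
def load(t): return pickle.load(open(f'pics/{t}.pkl','rb'))
E
python3 - <<'E'
from h import *
t=load('top0');s=load('scene0')
print('top cam',ray(t,0,0)[0],'scene',ray(s,0,0)[0])
P=[onz(t,u/5.6+235,v/5.6+170,.03)[:2] for u,v in[(122,82),(716,152),(690,396),(90,324)]]
P=np.array(P);print(P,[np.linalg.norm(P[i]-P[i-1]) for i in range(4)],P.mean(0))
ax=(P[0]-P[1]+P[3]-P[2]);ax/=np.linalg.norm(ax);ay=np.array([-ax[1],ax[0]]);o=P.mean(0);print(ax,ay,'yaw',np.arctan2(ax[1],ax[0]))
loc=lambda X:((X[:2]-o)@ax,(X[:2]-o)@ay)
print('wheel',o-.1*ax)
for n,(u,v),z in[('notch',(291,120),.046),('pointer/foot',(320,150),.044)]: print(n,loc(onz(t,u/5.6+235,v/5.6+170,z)))
# scene: base corners
for u,v in[(82,195),(598,462),(718,290),(215,65)]: print(loc(onz(s,u/5+250,v/5+160,.03)))
# wheel top centre both views
X,e=tri((t,578/5.6+235,250/5.6+170),(s,250/5+250,105/5+160));print('wheel?',X,e,loc(X))
print('start tool');st=sensors.read_state()
from scipy.spatial.transform import Rotation as Ro
print(Ro.from_rotvec(st['tcp_rot']).as_matrix())
E
```

```text
top cam [0.35986292 0.03849312 1.39058923] scene [1.39324896 0.46613259 0.8938107 ]
[[ 0.61402234  0.24072258]
 [ 0.56613795 -0.09346889]
 [ 0.42950964 -0.07405723]
 [ 0.47739789  0.25889744]] [np.float64(0.13782803506424482), np.float64(0.33760458616176486), np.float64(0.13800039140347725), np.float64(0.33638087634538916)] [0.52176695 0.08302348]
[0.14209898 0.98985245] [-0.98985245  0.14209898] yaw 1.4282147397564082
wheel [ 0.50755706 -0.01596177]
notch (np.float64(0.06991204367798866), np.float64(-0.05617512243330328))
pointer/foot (np.float64(0.05186830289623482), np.float64(-0.04160791329338769))
(np.float64(-0.1562062760453901), np.float64(-0.07834764190263786))
(np.float64(0.18019718150262984), np.float64(-0.08722606000409273))
(np.float64(0.1721226971350077), np.float64(0.05776274436492015))
(np.float64(-0.1652172153953913), np.float64(0.05890386592465396))
wheel? [ 0.50781785 -0.01242307  0.07068326] [np.float64(0.00023748168808995922), np.float64(0.0002374816880900504)] (np.float64(-0.09646014745616999), np.float64(0.00024469535675958234))
start tool
[[ 3.20059509e-01 -5.73653694e-04  9.47397267e-01]
 [-9.47395294e-01  1.93483485e-03  3.20060014e-01]
 [-2.01666086e-03 -9.99997964e-01  7.57854814e-05]]
```

Call:
arm_command(
  deltas=[
    [0, 0, 0, -0.157],
    [0, 0, 0, -0.157],
    [0, 0, 0, -0.157],
    [0, 0, 0, -0.157],
    [0, 0, 0, -0.157],
    [0, 0, 0, -0.157],
    [0, 0, 0, -0.157],
  ],
  fingers=0,
  newtons=40,
)

```text
time: 0.98
tool_pos: [0.2159, -0.6391, 0.2305]
tcp_rot: [-1.567, 0.111, -0.11]
wrist_force: [0.5, 0.2, 0.7]
width: 0.003
```

Call:
arm_command(
  deltas=[
    [0.0167, 0, 0.0548, 0],
    [0.0167, 0, 0.0548, 0],
    [0.0167, 0, 0.0548, 0],
    [0.0167, 0, 0.0548, 0],
    [0.0167, 0, 0.0548, 0],
    [0.0167, 0, 0.0548, 0],
    [0.0167, 0, 0.0548, 0],
    [0.0167, 0, 0.0548, 0],
    [0.0167, 0, 0.0548, 0],
    [0.0167, 0, 0.0548, 0],
    [0.0167, 0, 0.0548, 0],
    [0.0167, 0, 0.0548, 0],
    [0, 0, 0, 0],
  ],
)

```text
time: 2.6
tool_pos: [0.5107, -0.0146, 0.2308]
tcp_rot: [-1.567, 0.111, -0.11]
wrist_force: [-0.8, -0.3, 0.2]
width: -0.002
```

Run:
```python
from h import *
c=snap('wrist','w1');print(c['T_tool_cam'],c['vfov'],c['cx'],c['cy'],c.get('R'))
snap('top','top1')
s=c['state'];print({k:s[k] for k in('time','tool_pos','tcp_rot','wrist_force','width')})
```

```text
[[ 9.99999846e-01  8.82544483e-05 -5.48247794e-04  3.53374841e-04]
 [ 5.51529551e-04 -2.72791616e-01  9.62072986e-01 -1.42945384e-01]
 [-6.46501812e-05 -9.62073140e-01 -2.72791623e-01  6.91846529e-02]
 [ 0.00000000e+00  0.00000000e+00  0.00000000e+00  1.00000000e+00]] 68.96023371911828 321.792219968291 201.862359235376 None
{'time': 2.6, 'tool_pos': array([ 0.51072085, -0.01458991,  0.2308294 ]), 'tcp_rot': array([-1.56698624,  0.11074145, -0.10986983]), 'wrist_force': array([-0.7855086 , -0.25359869,  0.17820877]), 'width': -0.002021756738652507}
```

View pics/w1.png

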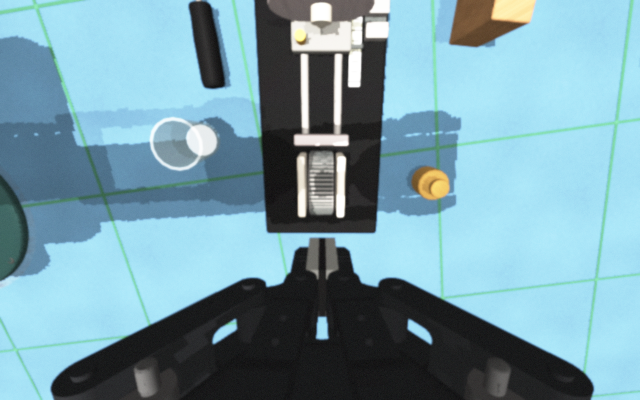

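Call:
arm_command(
  deltas=[
    [0, 0, 0.045, 0],
    [0, 0, 0.045, 0],
    [0, 0, 0, 0],
  ],
)

```text
time: 3.08
tool_pos: [0.5228, 0.0715, 0.2311]
tcp_rot: [-1.568, 0.114, -0.113]
wrist_force: [-0.7, -0.2, 0.6]
width: -0.001
```

Run:
```python
from h import *
c=snap('wrist','w2');print(c['state']['time'],c['state']['tool_pos'])
im=c['color'][:,:,::-1][0:240,220:440]
cv2.imwrite('pics/w2z.png',cv2.resize(im,None,fx=2.5,fy=2.5,interpolation=cv2.INTER_CUBIC))
```

```text
3.075 [0.52284162 0.07147774 0.23107079]
```

View pics/w2z.png

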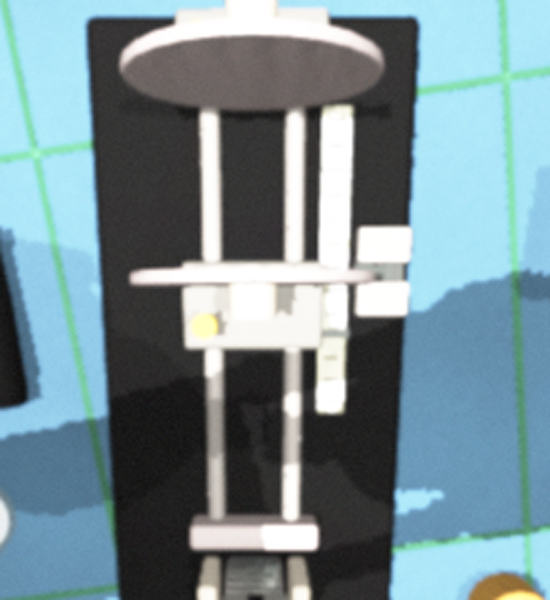

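Run:
```python
import cv2
im=cv2.imread('pics/w2.png')[80:170,290:395]
cv2.imwrite('pics/w2y.png',cv2.resize(im,None,fx=6.5,fy=6.5,interpolation=cv2.INTER_CUBIC))
```

```text
(no output)
```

View pics/w2y.png

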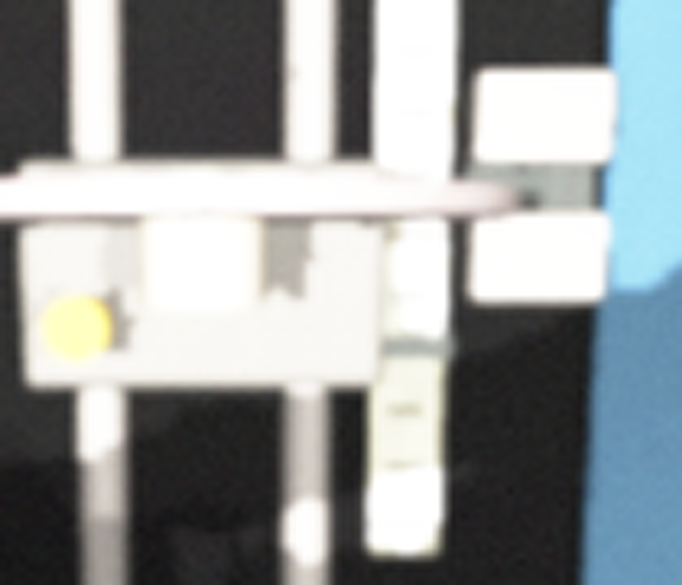

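Run:
```python
from h import *
t=load('top0');s=load('scene0');w=load('w2');w1=load('w1')
o=np.array([0.52176695,0.08302348]);ax=np.array([.14209898,.98985245]);ay=np.array([-ax[1],ax[0]])
loc=lambda X:np.round([(X[:2]-o)@ax*1e3,(X[:2]-o)@ay*1e3],1)
q=lambda u,v,z:loc(onz(w,u/6.5+290,v/6.5+80,z))
print('pointer',q(453,346,.044)); 
for v in(163,213,188,68,304):print('gauge',v,q(475,v,.046))
# wheel in w1 : cheeks corners
for u,v,z in[(301,152,.072),(301,217,.072),(341,152,.072),(341,217,.072),(321,182,.082)]:print('cheek',loc(onz(w1,u,v,z)))
print('base near corners',[loc(onz(w1,u,v,.03)) for u,v in[(267,231),(376,232)]])
# base far corners w2 zoom 2.5
print([loc(onz(w,u/2.5+220,v/2.5,.03)) for u,v in[(90,20),(416,18)]])
# triangulate notch: top1, w2, scene
print('tri gauge ctr',tri((w,543/6.5+290,186/6.5+80),(t,295/5.6+235,119/5.6+170),(s,440/5+250,325/5+160)))
print(tri((w1,321,182),(t,578/5.6+235,250/5.6+170),(s,250/5+250,105/5+160)))
```

```text
pointer [ 43.  -44.8]
gauge 163 [ 72.5 -47.2]
gauge 213 [ 64.6 -47.4]
gauge 188 [ 68.5 -47.3]
gauge 68 [ 87.1 -46.6]
gauge 304 [ 50. -48.]
cheek [-61.2  18.4]
cheek [-131.7   19.6]
cheek [-61.1 -22.7]
cheek [-131.6  -24.1]
cheek [-90.5  -2.2]
base near corners [array([-164.7,   66.1]), array([-165.7,  -71.6])]
[array([168.7,  64.8]), array([169.1, -69.9])]
tri gauge ctr (array([0.58976863, 0.14268495, 0.03940862]), [np.float64(0.0008364447348227248), np.float64(0.0008355515340233261), np.float64(4.66137874587858e-05)])
(array([ 0.50915961, -0.01113572,  0.07121811]), [np.float64(0.002514565616025953), np.float64(0.001970776938811713), np.float64(0.0007422694985157244)])
```

Call:
arm_command(
  deltas=[
    [0, 0, -0.0485, 0],
    [0, 0, -0.0485, 0],
    [0, 0.047, 0, 0],
    [0, 0.047, 0, 0],
    [0, 0.046, 0, 0],
    [0, 0, 0, 0],
    [0, 0, 0, 0],
  ],
)

```text
time: 4.0
tool_pos: [0.5097, -0.0262, 0.0928]
tcp_rot: [-1.568, 0.115, -0.117]
wrist_force: [0.1, 0.5, 0.7]
width: 0.002
```

Call:
arm_command(
  deltas=[
    [0, 0.002, 0, 0],
    [0, 0.002, 0, 0],
    [0, 0, 0, 0],
  ],
)

```text
time: 4.38
tool_pos: [0.5094, -0.0249, 0.088]
tcp_rot: [-1.568, 0.113, -0.115]
wrist_force: [-0.1, 1.1, -0.1]
width: -0.001
```

Call:
arm_command(
  deltas=[
    [0, 0.002, 0, 0],
    [0, 0.002, 0, 0],
    [0, 0, 0, 0],
  ],
)

```text
time: 4.75
tool_pos: [0.5087, -0.0249, 0.0829]
tcp_rot: [-1.568, 0.115, -0.114]
wrist_force: [-0.2, 0.8, -0.4]
width: 0.002
```

Call:
arm_command(
  deltas=[
    [0, 0.001, 0, 0],
    [0, 0, 0, 0],
  ],
)

```text
time: 5.0
tool_pos: [0.5089, -0.0249, 0.0821]
tcp_rot: [-1.568, 0.115, -0.114]
wrist_force: [0.2, 0.4, -0.1]
width: 0.001
```

Call:
arm_command(
  deltas=[
    [0, 0.001, 0, 0],
    [0, 0, 0, 0],
  ],
)

```text
time: 5.25
tool_pos: [0.5091, -0.025, 0.0818]
tcp_rot: [-1.568, 0.115, -0.115]
wrist_force: [-1.5, -0.1, 4.7]
width: -0.002
```

Call:
arm_command(
  deltas=[
    [0, 0.0007, 0, 0],
    [0, 0, 0.004, 0],
    [0, 0, 0.004, 0],
  ],
)

```text
time: 5.62
tool_pos: [0.5103, -0.0174, 0.0819]
tcp_rot: [-1.568, 0.115, -0.115]
wrist_force: [-3.8, -1.5, 11.2]
width: -0.0
```

Call:
arm_command(
  deltas=[
    [0, 0, 0.004, 0],
    [0, 0, 0.004, 0],
    [0, 0, 0.004, 0],
    [0, 0, 0, 0],
  ],
)

```text
time: 6.12
tool_pos: [0.5121, -0.005, 0.0817]
tcp_rot: [-1.568, 0.114, -0.115]
wrist_force: [-4.2, 0.9, 7.9]
width: 0.002
```

Run:
```python
from h import *
c=snap('wrist','w3');print(c['state']['time'],c['state']['tool_pos'],c['state']['wrist_force'])
c=snap('top','top3')
im=c['color'][:,:,::-1][170:255,235:375]
cv2.imwrite('pics/top3z.png',cv2.resize(im,None,fx=5.6,fy=5.6,interpolation=cv2.INTER_CUBIC))
```

```text
6.125 [ 0.51207776 -0.00497837  0.0816953 ] [-4.18104655  0.91127424  7.9490178 ]
```

View pics/w3.png

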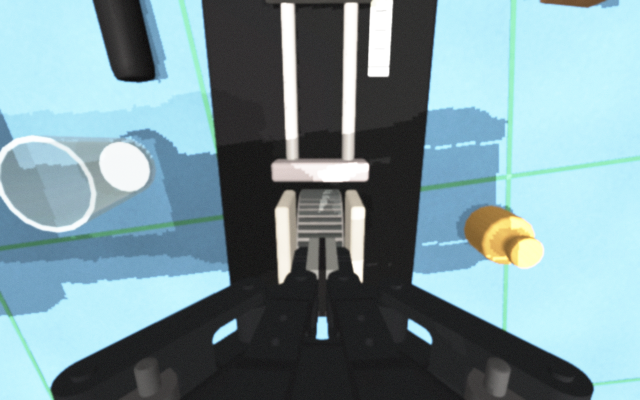

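View pics/top3z.png

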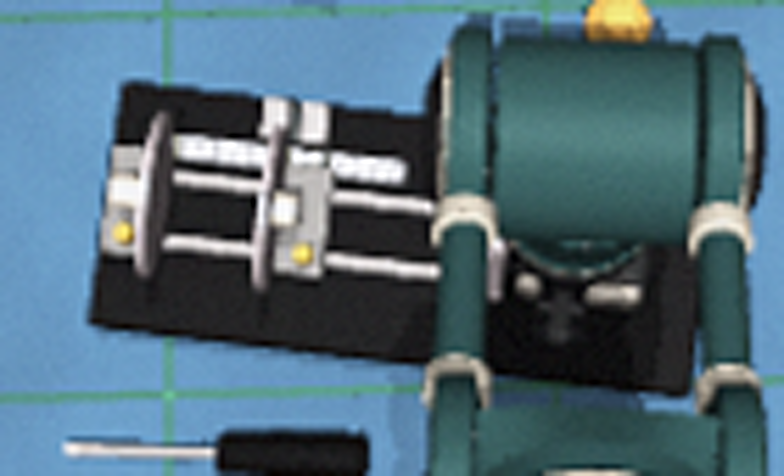

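Call:
arm_command(
  deltas=[
    [0, -0.008, 0, 0],
    [0, 0, -0.01, 0],
    [0, 0, -0.01, 0],
    [0, 0.006, 0, 0],
    [0, 0.002, 0, 0],
    [0, 0, 0, 0],
    [0, 0, 0.004, 0],
    [0, 0, 0.004, 0],
    [0, 0, 0.004, 0],
    [0, 0, 0.004, 0],
    [0, 0, 0.004, 0],
    [0, 0, 0, 0],
  ],
)

```text
time: 7.72
tool_pos: [0.5122, -0.0049, 0.0816]
tcp_rot: [-1.567, 0.114, -0.115]
wrist_force: [-3.7, 1.0, 9.3]
width: 0.001
```

Call:
arm_command(
  deltas=[
    [0, -0.008, 0, 0],
    [0, 0, -0.01, 0],
    [0, 0, -0.01, 0],
    [0, 0.006, 0, 0],
    [0, 0.002, 0, 0],
    [0, 0, 0, 0],
    [0, 0, 0.004, 0],
    [0, 0, 0.004, 0],
    [0, 0, 0.004, 0],
    [0, 0, 0.004, 0],
    [0, 0, 0.004, 0],
    [0, 0, 0, 0],
  ],
)

```text
time: 9.22
tool_pos: [0.5121, -0.0049, 0.0816]
tcp_rot: [-1.567, 0.115, -0.115]
wrist_force: [-3.5, 1.1, 10.6]
width: 0.002
```

Run:
```python
from h import *
c=snap('top','top4');print(c['state']['time'],c['state']['tool_pos'])
im=c['color'][:,:,::-1][170:255,235:375]
cv2.imwrite('pics/top4z.png',cv2.resize(im,None,fx=5.6,fy=5.6,interpolation=cv2.INTER_CUBIC))
```

```text
9.225 [ 0.51210104 -0.0049159   0.08164391]
```

View pics/top4z.png

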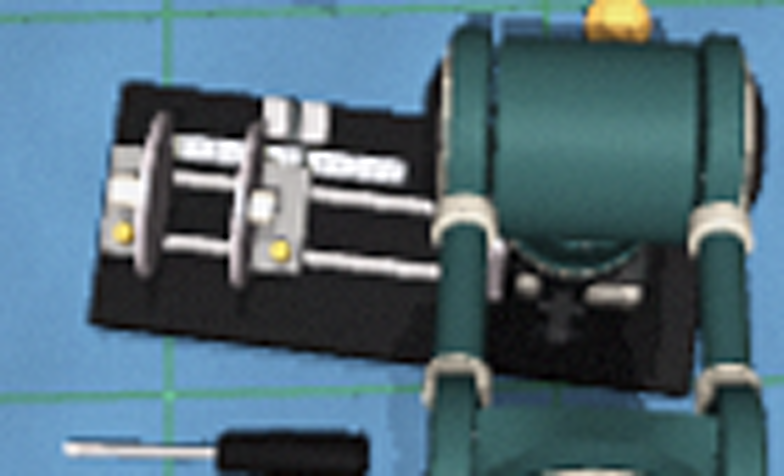

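Call:
arm_command(
  deltas=[
    [0, -0.008, 0, 0],
    [0, 0, -0.01, 0],
    [0, 0, -0.01, 0],
    [0, 0.006, 0, 0],
    [0, 0.002, 0, 0],
    [0, 0, 0, 0],
    [0, 0, 0.004, 0],
    [0, 0, 0.004, 0],
    [0, 0, 0.004, 0],
    [0, 0, 0.004, 0],
    [0, 0, 0, 0],
  ],
)

```text
time: 10.65
tool_pos: [0.5115, -0.009, 0.0818]
tcp_rot: [-1.568, 0.115, -0.115]
wrist_force: [-4.5, 0.5, 11.3]
width: -0.002
```

Call:
arm_command(
  deltas=[
    [0, -0.05, 0, 0],
    [0, -0.05, 0, 0],
    [0, -0.05, 0, 0],
    [0, 0, 0.05, 0],
    [0, 0, 0.05, 0],
    [0, 0, 0, 0],
    [0, 0, 0, 0],
  ],
)

```text
time: 11.52
tool_pos: [0.5253, 0.0896, 0.2297]
tcp_rot: [-1.569, 0.115, -0.113]
wrist_force: [-0.7, 0.0, -0.6]
width: -0.003
```

Run:
```python
from h import *
c=snap('wrist','w5');print(c['state']['time'],c['state']['tool_pos'],c['state']['tcp_rot'])
im=c['color'][:,:,::-1][80:180,290:395]
cv2.imwrite('pics/w5y.png',cv2.resize(im,None,fx=6,fy=6,interpolation=cv2.INTER_CUBIC))
```

```text
11.525 [0.52534012 0.08957019 0.22969404] [-1.56868327  0.11512867 -0.11279389]
```

View pics/w5y.png

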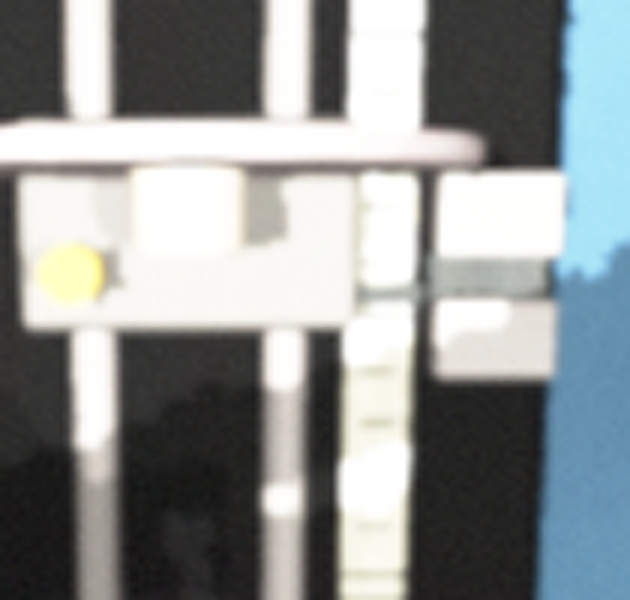

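Run:
```python
from h import *
w=load('w5')
o=np.array([0.52176695,0.08302348]);ax=np.array([.14209898,.98985245]);ay=np.array([-ax[1],ax[0]])
loc=lambda X:np.round([(X[:2]-o)@ax*1e3,(X[:2]-o)@ay*1e3],1)
g=w['color'].mean(2)
print('notch col',[(v,int(g[v,364:378].mean())) for v in range(116,136)])
print('ptr col',[(v,int(g[v,352:358].mean()),int(g[v,358:361].mean())) for v in range(122,136)])
for u,v,z in[(420,294,.044),(435,257,.046),(435,299,.046)]:print(loc(onz(w,u/6+290,v/6+80,z)))
```

```text
notch col [(116, 254), (117, 254), (118, 254), (119, 254), (120, 254), (121, 253), (122, 239), (123, 196), (124, 181), (125, 181), (126, 181), (127, 179), (128, 170), (129, 181), (130, 233), (131, 246), (132, 247), (133, 246), (134, 243), (135, 234)]
ptr col [(122, 255, 174), (123, 254, 174), (124, 254, 166), (125, 254, 158), (126, 253, 147), (127, 234, 149), (128, 192, 152), (129, 188, 152), (130, 233, 147), (131, 251, 148), (132, 251, 141), (133, 254, 141), (134, 255, 143), (135, 255, 140)]
[ 65.7 -44.5]
[ 72.2 -46.7]
[ 64.8 -47. ]
```

Call:
arm_command(
  deltas=[
    [0, 0, -0.055, 0],
    [0, 0, -0.055, 0],
    [0, 0.05, 0, 0],
    [0, 0.05, 0, 0],
    [0, 0.042, 0, 0],
    [0, 0, 0, 0],
    [0, 0.006, 0, 0],
    [0, 0.002, 0, 0],
    [0, 0, 0, 0],
  ],
)

```text
time: 12.7
tool_pos: [0.5108, -0.0193, 0.082]
tcp_rot: [-1.568, 0.113, -0.116]
wrist_force: [-0.9, -1.1, 2.9]
width: -0.0
```

Call:
arm_command(
  deltas=[
    [0, 0, 0.0035, 0],
    [0, 0, 0.003, 0],
    [0, 0, 0.003, 0],
    [0, 0, 0, 0],
  ],
)

```text
time: 13.2
tool_pos: [0.5122, -0.0092, 0.0819]
tcp_rot: [-1.568, 0.113, -0.116]
wrist_force: [-1.0, -0.6, 6.2]
width: -0.001
```

Call:
arm_command(
  deltas=[
    [0, -0.05, 0, 0],
    [0, -0.05, 0, 0],
    [0, -0.05, 0, 0],
    [0, 0, 0.055, 0],
    [0, 0, 0.055, 0],
    [0, 0, 0, 0],
    [0, 0, 0, 0],
  ],
)

```text
time: 14.08
tool_pos: [0.5268, 0.0995, 0.2302]
tcp_rot: [-1.568, 0.114, -0.113]
wrist_force: [0.5, 0.4, -1.2]
width: -0.0
```

```bash
cat > look.py <<'E'
from h import *
import sys
tag=sys.argv[1]
w=snap('wrist',tag);print(w['state']['time'],w['state']['tool_pos'],w['state']['tcp_rot'])
im=w['color'][:,:,::-1][80:180,290:395]
cv2.imwrite(f'pics/{tag}y.png',cv2.resize(im,None,fx=6,fy=6,interpolation=cv2.INTER_CUBIC))
g=w['color'].mean(2)
print('notch col',[(v,int(g[v,366:378].mean())) for v in range(112,150)])
print('ptr col',[(v,int(g[v,352:358].mean())) for v in range(112,150)])
E
python3 look.py w6
```

```text
14.075 [0.52677756 0.09949122 0.2302074 ] [-1.56830291  0.11407095 -0.11287174]
notch col [(112, 98), (113, 101), (114, 97), (115, 87), (116, 71), (117, 88), (118, 189), (119, 250), (120, 254), (121, 254), (122, 254), (123, 254), (124, 254), (125, 254), (126, 254), (127, 254), (128, 254), (129, 254), (130, 252), (131, 239), (132, 184), (133, 148), (134, 137), (135, 128), (136, 118), (137, 109), (138, 120), (139, 169), (140, 208), (141, 222), (142, 224), (143, 224), (144, 224), (145, 225), (146, 224), (147, 224), (148, 224), (149, 223)]
ptr col [(112, 251), (113, 251), (114, 247), (115, 238), (116, 249), (117, 254), (118, 255), (119, 255), (120, 255), (121, 255), (122, 255), (123, 253), (124, 254), (125, 254), (126, 254), (127, 254), (128, 255), (129, 255), (130, 255), (131, 255), (132, 251), (133, 222), (134, 200), (135, 182), (136, 207), (137, 248), (138, 253), (139, 251), (140, 240), (141, 212), (142, 223), (143, 238), (144, 238), (145, 236), (146, 235), (147, 234), (148, 233), (149, 227)]
```

View pics/w6y.png

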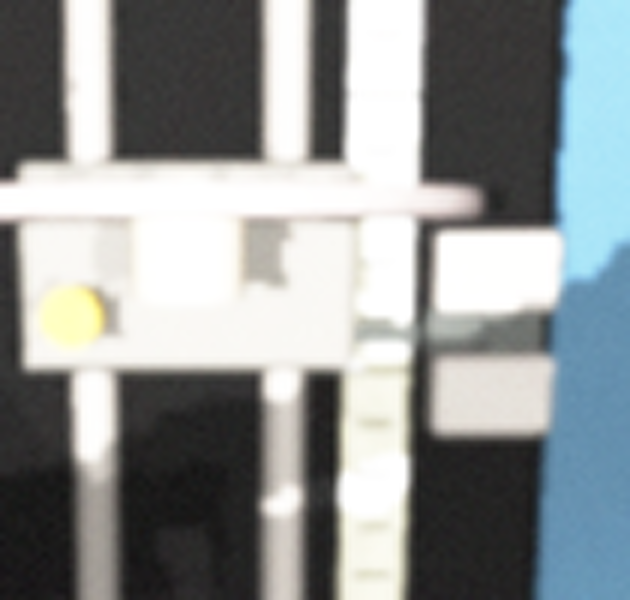

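Run:
```python
from h import *
w=load('w6')
o=np.array([0.52176695,0.08302348]);ax=np.array([.14209898,.98985245]);ay=np.array([-ax[1],ax[0]])
loc=lambda X:np.round([(X[:2]-o)@ax*1e3,(X[:2]-o)@ay*1e3],1)
for u,v,z in[(359,134.8,.044),(362.5,131.9,.046),(362.5,138.8,.046)]:print(loc(onz(w,u,v,z)))
c=snap('scene','sc6');im=c['color'][:,:,::-1][190:250,310:390]
cv2.imwrite('pics/sc6z.png',cv2.resize(im,None,fx=9,fy=9,interpolation=cv2.INTER_CUBIC))
im=c['color'][:,:,::-1]; cv2.imwrite('pics/sc6.png',im)
c=snap('top','top6')
im=c['color'][:,:,::-1][140:275,180:375]
cv2.imwrite('pics/top6z.png',cv2.resize(im,None,fx=4,fy=4,interpolation=cv2.INTER_CUBIC))
```

```text
[ 69.6 -43.8]
[ 72.7 -47.3]
[ 65.4 -47.5]
```

View pics/sc6z.png

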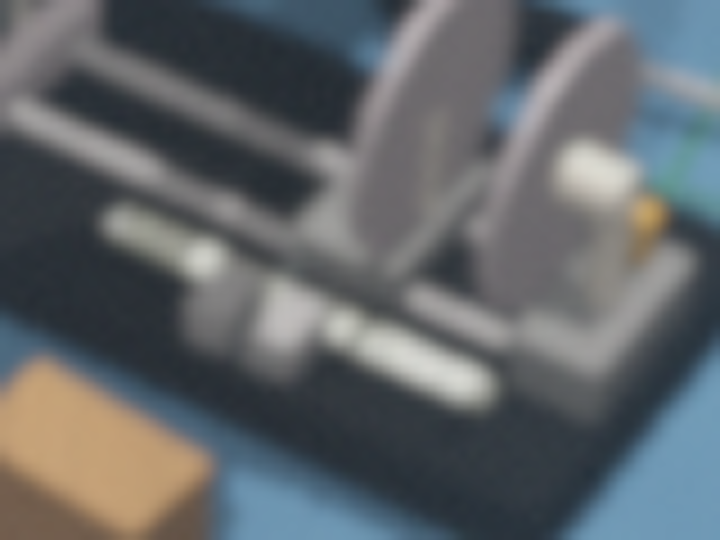

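View pics/top6z.png

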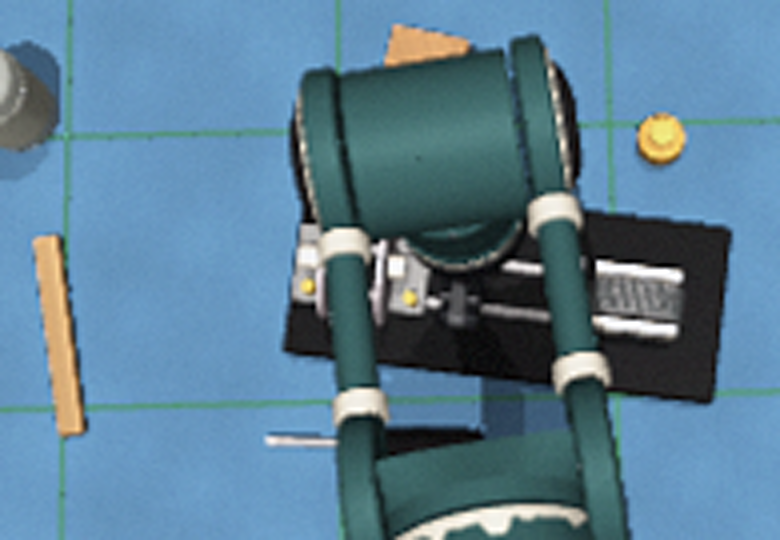

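Call:
arm_command(
  deltas=[
    [0.02, 0.03, 0, 0],
    [0.02, 0.03, 0, 0],
    [0, 0.02, 0, 0],
    [0, 0, 0, 0],
    [0, 0, 0, 0],
  ],
)

```text
time: 14.85
tool_pos: [0.5668, 0.0932, 0.1515]
tcp_rot: [-1.567, 0.114, -0.116]
wrist_force: [-0.2, -0.1, 0.1]
width: -0.002
```

Run:
```python
from h import *
w=snap('wrist','w7');print(w['state']['time'],w['state']['tool_pos'])
im=w['color'][:,:,::-1][90:190,270:370]
cv2.imwrite('pics/w7y.png',cv2.resize(im,None,fx=6,fy=6,interpolation=cv2.INTER_CUBIC))
```

```text
14.85 [0.56681854 0.09323752 0.15148031]
```

View pics/w7y.png

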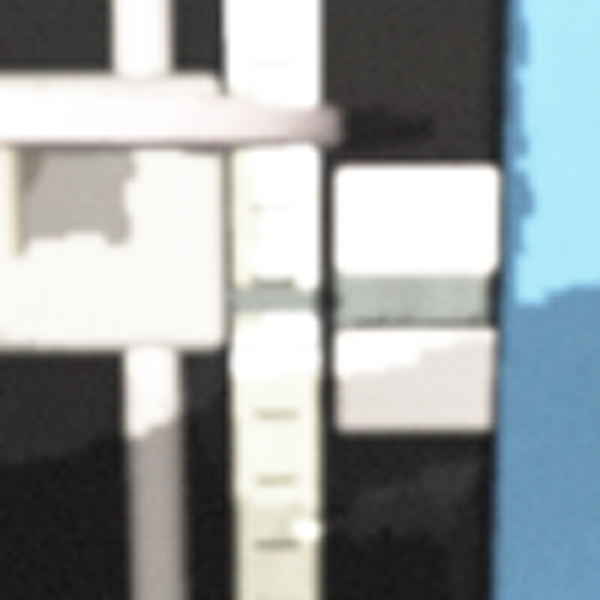

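Call:
arm_command(
  deltas=[
    [0, -0.05, 0, 0],
    [0, -0.05, 0, 0],
    [0, -0.05, 0, 0],
    [0, -0.02, -0.05, 0],
    [0, 0, -0.05, 0],
    [0, 0, -0.05, 0],
    [0, 0, 0, 0],
    [0, 0, 0, 0],
  ],
)

```text
time: 15.9
tool_pos: [0.5451, -0.0547, 0.3218]
tcp_rot: [-1.567, 0.114, -0.117]
wrist_force: [0.7, 0.2, 1.4]
width: -0.001
```

Run:
```python
from h import *
s=sensors.read_state();print(s['time'],s['tool_pos'],s['wrist_force'])
a=load('scene0')['color'].astype(int);c=snap('scene','sc9')
print(job.finish_job())
```

```text
15.9 [ 0.54509453 -0.05469262  0.32178036] [0.68550046 0.17143895 1.38785524]
the job is handed in; nothing more can be done
None
```

View pics/sc9.png

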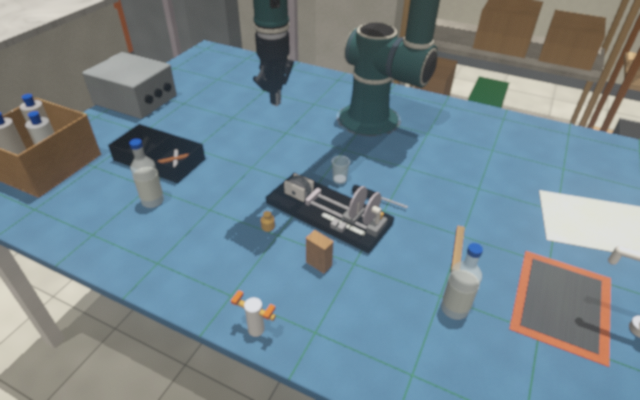

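The job is handed in, and the pointer stands in the notch of the gauge. I rolled the wheel from above with the shut fingertips in five strokes: three of 20 mm, one of 16 mm and one of 9.5 mm. I then lifted the hand away; it took 15.9 s in all.

- **Pointer in the notch:** The last close wrist picture put the pointer within about 0.3 mm of the notch's middle. The earlier, higher view read it about 0.5 mm past the middle. The two differ slightly, but both lie well inside the 8 mm notch.
- **Force:** The highest vertical wrist force I read while rolling was about 11 N.
- **Other things on the bench:** In the final scene picture the loose things stand where they began, judged by eye. The screwdriver is mostly hidden in that view.
- **Hand clear:** The hand is free, with its tip about 0.32 m above the bench.

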